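Press a setting tile home with the handled spacer block

ROBOT

A 7-joint arm with a two-finger parallel gripper is mounted at the origin on the work surface. World frame = base frame: x ahead of the robot, y to its left, z up, the work surface at z = 0. Lengths are in m, angles in rad, forces in N, time in s.
With the tool pointing down it reaches from about 0.4 to 0.85 m from the base axis. Payload 4.4 kg.
Tool frame: the origin (TCP) lies on the centre line of the jaws, within the pads' length; the fingertips stand 19 mm ahead of it and the grasp point (between the pads) is the TCP; z points along the fingers, y is the line along which they close (so a half turn about z gives the same grasp; the last joint's range is limited). The gripper opens to 94 mm and grips with 3 to 60 N. Pads are 16 mm wide; open, the fingers measure 119 mm over their backs; the gripper's body (75 mm by 177 mm) begins 78 mm behind the grasp point.
Start: joints at [-0.066, 0.628, 0.038, 1.517, -0.027, 0.996, -0.02], TCP at [0.65, 0, 0.224] pointing down, gripper open.
Joint ranges: [-3.06, 3.06], [-0.37, 2.12], [-1.25, 1.32], [0.18, 2.47], [-1.1, 4.24], [0.23, 1.98], [-2.94, 2.94]. Speed limits (rad/s): [2.57, 2.57, 3.14, 3.14, 3.14, 3.14, 3.14].

INTERFACE

Orientations are given as a unit quaternion [x, y, z, w].
In Python, from workcell import arm gives the robot as it stands. Calls block until the motion is done:
- arm.move_to(position, orientation): joint-space move of the TCP to a pose.
- arm.move_linear(position, attitude=None, rate=0.15): straight line of the TCP; attitude=None keeps the orientation; rate is the mean speed in m/s.
- arm.goto_joints(angles): joint-space move.
- arm.command_gripper(opening, effort=None): finger opening in m; effort is the grip in N (None keeps the last); returns when the fingers have stopped.
- arm.sleep(seconds).
- arm.solve_ik(position, orientation): joint angles nearest the present ones, or None.
- arm.snapshot(name): name is "scene" or "side" or "wrist"; returns a dict with "pixels" (420x560x3 uint8, blue, green, red), "intrinsics" (3x3 intrinsics, pixels), "world_to_cam" (4x4, takes a point from world to camera coordinates). Camera axes: x right, y down, z forward; pixel columns grow to the right and rows downward; lengths in m; the calibration is good to about 2 mm. A picture is of the moment at which its call begins. There is no depth.
A pose or a line that the arm cannot do raises arm.Unreachable and nothing moves.
- arm.hand_in(): hands the job in; it is judged then, once.
Trained networks look in a picture, given as the dict that the camera call returned (one of the last four; its "shot" number tells which), for a name from the list of things; names that differ only in an ending like _2 or _b are one class to them, and where a whole thing is asked for, a point or a joint stands for the part that bears it (a point fixed in the world has none). Each returns a list of dicts, best first, with "score" (0 to 1); they miss things now and then, are a little off and sometimes report something else, mostly with a low value. They report only what shows in the picture. A call takes as long as a camera call.
- arm.recognise(thing, picture): "rect" ([left, top, width, height] as shares, 0 to 1, of the picture: columns of its width, rows of its height, round what is visible of it).
- arm.outline_of(thing, picture): "pixels" (420x560 bool, what is visible of it) and "rect" ([left, top, width, height] as shares, 0 to 1, of the picture: columns of its width, rows of its height, round what is visible of it).
- arm.tip_of(thing, picture): "position" ([row, column] as shares, 0 to 1, of the picture: columns of its width, rows of its height: a listed point, or the origin of a listed thing).
Readings, each from a call of its own:
- arm.read_t(): time.
- arm.read_joint_positions(): joint angles.
- arm.read_dq(): joint speeds.
- arm.read_joint_efforts(): joint torques, N m.
- arm.read_ee_pos(): TCP position.
- arm.read_tcp_rot(): TCP orientation.
- arm.read_ft_force(): force on the tool from outside, world axes, zero at the start.
- arm.read_torque(): the same for the moment, N m.
- arm.read_width(): finger opening in m.
- arm.read_grip_force(): force on a finger pad.
Only numpy, scipy, OpenCV 4.12 (cv2) and the standard library are available. Lean on these libraries where they do the work, as an engineer would, in place of code of your own. Each camera call takes 0.05 s, during which the arm holds its last target. There are 200 camera calls.

TASK

Fit the wooden handle, square bore over square shaft, fully down onto the steel spacer block where it stands in front of the jigs. Then use the handle to slide the block flat along the worktop into the one jig whose gap is wide enough for it, and push the tile in there flush against the jig's stop. Finish while still holding the handle, with the fitted block pressing the tile firmly against the stop; leave the other jigs' tiles and everything else on the bench alone.

Things in the scene. Friction and masses are not known exactly. Their poses are not given: they have to be found in the camera images.
- handle: turned wooden handle, 56 mm tall, 90 g, loose, upright. Round foot 40 mm across (z 0-8), square pommel 30 x 30 to grip (z 8-44, faces square to x and y), round collar 33 mm across (z 44-56). A 16 x 16 mm square bore, sides parallel to x and y, brass-lined, runs right through, seen from above. Origin: centre of underside; z up along the bore. Any quarter turn fits.
- spacer: steel spacer block, 60 (x) x 44 (y) x 18 mm high, about 350 g, loose, flat on the worktop, a square shaft standing at its centre. Either short end may go in first. Origin: centre of underside; x the long way. With the handle fitted (its foot on the block's top, origin 18 mm above this one), it steers the block but is not locked: pushed hard without some downward pressure, the block can tip.
- shaft_foot (a point): centre of the foot of the block's upright square shaft, on the block's top face. Shaft 14 x 14 mm, sides parallel to the block's x and y, 34 mm tall from here (top at z = 52 mm); the last 6 mm taper to 7 mm square
- jig_wide: fixed aluminium U-shaped jig, 110 (x) x 78 (y) x 14 mm high, no floor: two cheeks and a stop across the +x end. Gap between the cheeks 52 mm, flared by 4 mm a side in the first 10 mm. Origin: centre of the footprint on the worktop; x along the middle of the gap, from the open mouth (x = -55 mm, towards the robot) to the stop (inner face x = +45 mm). The jigs differ only in the gap.
- jig_mid: fixed aluminium U-shaped jig, 110 (x) x 78 (y) x 14 mm high, no floor: two cheeks and a stop across the +x end. Gap between the cheeks 34 mm, flared by 4 mm a side in the first 10 mm. Origin: centre of the footprint on the worktop; x along the middle of the gap, from the open mouth (x = -55 mm, towards the robot) to the stop (inner face x = +45 mm). The jigs differ only in the gap.
- jig_slim: fixed aluminium U-shaped jig, 110 (x) x 78 (y) x 14 mm high, no floor: two cheeks and a stop across the +x end. Gap between the cheeks 26 mm, flared by 4 mm a side in the first 10 mm. Origin: centre of the footprint on the worktop; x along the middle of the gap, from the open mouth (x = -55 mm, towards the robot) to the stop (inner face x = +45 mm). The jigs differ only in the gap.
- tile_wide: loose plain terracotta tile, 40 (x) x 44 (y) x 10 mm thick, lying on the worktop in the gap of jig_wide, 13 to 25 mm short of the stop and slightly askew. Origin: centre of its underside; x about along the gap (flush against the stop its origin is at x = +25 mm in the jig).
- tile_mid: loose plain terracotta tile, 40 (x) x 28 (y) x 10 mm thick, lying on the worktop in the gap of jig_mid, 13 to 25 mm short of the stop and slightly askew. Origin: centre of its underside; x about along the gap (flush against the stop its origin is at x = +25 mm in the jig).
- tile_slim: loose plain terracotta tile, 40 (x) x 20 (y) x 10 mm thick, lying on the worktop in the gap of jig_slim, 13 to 25 mm short of the stop and slightly askew. Origin: centre of its underside; x about along the gap (flush against the stop its origin is at x = +25 mm in the jig).
- pot0: bystander: small capped paint pot, 32 mm wide, 42 mm tall, loose; origin under its centre
- pot1: bystander: small capped paint pot, 32 mm wide, 42 mm tall, loose; origin under its centre
- pot2: bystander: small capped paint pot, 32 mm wide, 42 mm tall, loose; origin under its centre
- pot3: bystander: small capped paint pot, 32 mm wide, 42 mm tall, loose; origin under its centre
- magnifier: bystander: heavy glass dome magnifier in a brass ring, 76 mm across, 32 mm tall, loose; origin under its centre
- clip_stand: bystander: crocodile clip on a rod, round foot 70 mm across, 150 mm tall, loose; origin under its centre
- palette_box: bystander: closed flat blue plastic palette box, 154 x 214 x 37 mm, heavy, stays put; origin under its centre

How it is judged:
By the outcome, as a careful person would: the job done as asked, in the order asked, and still so for the second after the job is handed in, while the arm keeps its last pose, push and grip.
It also fails if it takes over 58 s, if anything falls off the work surface, if the arm or the gripper's body presses on something with over 40 N, if the wrist force passes 120 N, or if a joint passes its speed limit or range.

## Working session

There is one attempt and no reset: what is moved stays moved. The work goes in short steps, each a Python script; the robot and the scene stay as the last script left them, time stands still between calls to the robot, and variables do not carry over. Pictures are saved under pics/ and viewed, at most 10 in all, crops included, and the job is handed in when it is done.

```bash
mkdir -p pics; ls
python3 - <<'E'
from workcell import arm
import cv2
for n in ("scene","side"):
    s=arm.snapshot(n); cv2.imwrite(f"pics/{n}0.png",s["pixels"])
    print(n,s["intrinsics"],s["world_to_cam"])
    for t in ["handle","spacer","shaft_foot","jig_wide","jig_mid","jig_slim","tile_wide","tile_mid","tile_slim"]:
        r=arm.tip_of(t,s); print(t,[( [round(float(v),4) for v in (d["position"][0]*420,d["position"][1]*560)],round(d["score"],2)) for d in r[:3]])
print(arm.read_t(),arm.read_tcp_rot())
E
```

```text
pics
workcell.py
scene [[382.62627858   0.         274.92270519]
 [  0.         382.62627858 206.41101085]
 [  0.           0.           1.        ]] [[-0.19224029  0.98127206 -0.01219893  0.10598885]
 [ 0.64086681  0.1161183  -0.758819   -0.33007784]
 [-0.74319137 -0.15369348 -0.65118731  1.35916446]
 [ 0.          0.          0.          1.        ]]
handle [([186.69, 182.224], 0.87), ([190.092, 268.52], 0.59)]
spacer [([193.914, 268.576], 0.88), ([236.208, 183.624], 0.74)]
shaft_foot [([189.588, 271.32], 0.64)]
jig_wide [([241.584, 273.504], 0.95), ([249.48, 342.608], 0.5)]
jig_mid [([249.018, 344.176], 0.78)]
jig_slim [([232.092, 182.616], 0.72), ([235.998, 182.0], 0.34)]
tile_wide [([244.482, 272.216], 0.54)]
tile_mid []
tile_slim [([236.712, 183.4], 0.55), ([192.402, 269.584], 0.17)]
side [[404.42106026   0.         289.01334569]
 [  0.         404.42106026 218.96609393]
 [  0.           0.           1.        ]] [[ 0.81667552 -0.57703036  0.0087779  -0.4931497 ]
 [-0.44669044 -0.64168864 -0.62346077  0.29122804]
 [ 0.36538847  0.50524415 -0.78180535  0.73748507]
 [ 0.          0.          0.          1.        ]]
handle [([351.12, 318.472], 0.68), ([176.61, 261.296], 0.46)]
spacer [([263.508, 248.416], 0.82), ([261.114, 250.992], 0.65)]
shaft_foot [([261.996, 248.416], 0.74)]
jig_wide [([222.012, 298.424], 0.89)]
jig_mid [([179.508, 263.984], 0.95)]
jig_slim [([280.896, 356.888], 0.7), ([179.802, 262.808], 0.4)]
tile_wide [([214.704, 304.416], 0.83)]
tile_mid [([180.39, 262.696], 0.66)]
tile_slim [([277.2, 362.32], 0.55), ([222.39, 301.224], 0.48)]
1.0 [7.07137223e-01 7.07076338e-01 3.09801364e-05 7.94192649e-06]
```

View pics/scene0.png

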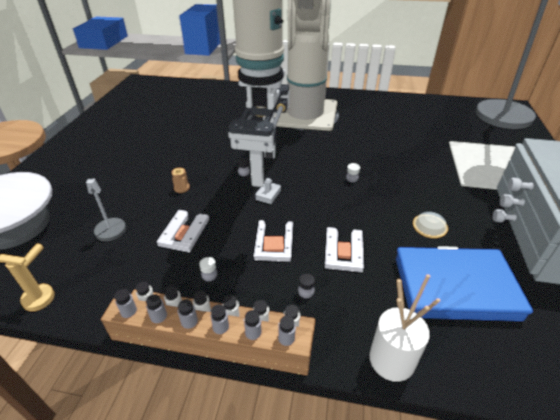

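View pics/side0.png

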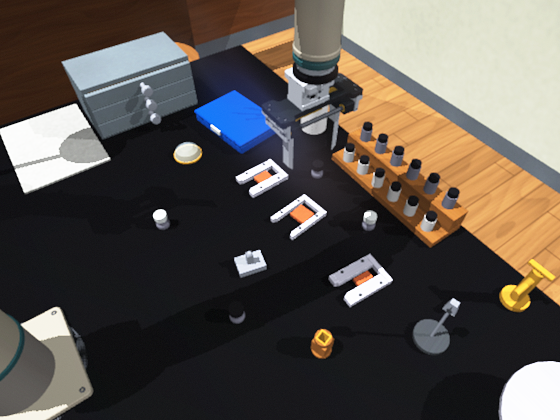

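Scene view: handle at about (181,180), spacer at (267,192), jig_wide with its tile at (274,240), jig_slim left and jig_mid right, and a dark pot at (243,168) near the spacer. The side view agrees: spacer (250,262), handle (322,345), jig_wide (300,215).

```bash
cat > h.py <<'E'
from workcell import arm
import numpy as np, cv2
from scipy.spatial.transform import Rotation as R
def ray(s,rc):
    """pixel (row,col) -> origin, direction in world"""
    T=np.linalg.inv(s["world_to_cam"]); d=np.linalg.inv(s["intrinsics"])@[rc[1],rc[0],1]
    return T[:3,3],T[:3,:3]@d
def onplane(s,rc,z):
    o,d=ray(s,rc); return o+d*(z-o[2])/d[2]
def proj(s,P):
    P=np.atleast_2d(P); c=P@s["world_to_cam"][:3,:3].T+s["world_to_cam"][:3,3]; p=c@s["intrinsics"].T
    return p[:,:2]/p[:,2:]   # col,row
def tip(t,s):
    r=arm.tip_of(t,s); return [(np.array(d["position"])*[420,560],d["score"]) for d in r]
def down(yaw):
    """tool down, tool y axis (closing line) at angle yaw from world x"""
    y=np.array([np.cos(yaw),np.sin(yaw),0]); z=np.array([0,0,-1.]); return R.from_matrix(np.c_[np.cross(y,z),y,z]).as_quat()
E
python3 - <<'E'
from h import *
S={n:arm.snapshot(n) for n in("scene","side")}
for t,z in dict(handle=0,spacer=0,shaft_foot=.018,jig_wide=0,jig_slim=0,jig_mid=0,tile_wide=0,pot0=0).items():
    for n,s in S.items(): print(t,n,[(onplane(s,p,z)[:2].round(3),round(q,2)) for p,q in tip(t,s)])
xy=onplane(S["side"],(351,318),0); xs=onplane(S["side"],(262,248.4),.018)
q=arm.read_tcp_rot(); print("q",R.from_quat(q).as_matrix().round(2).tolist())
arm.move_to([xs[0]-.0,xs[1],.26],q); s=arm.snapshot("wrist"); cv2.imwrite("pics/w_sp.png",s["pixels"]); np.savez("w_sp.npz",**{k:s[k] for k in("pixels","intrinsics","world_to_cam")})
print(s["intrinsics"],np.linalg.inv(s["world_to_cam"]))
for t,z in dict(spacer=0,shaft_foot=.018,jig_wide=0,tile_wide=0,handle=0).items(): print(t,[(onplane(s,p,z)[:2].round(4),p.round(),round(w,2)) for p,w in tip(t,s)])
E
```

```text
handle scene [(array([ 0.483, -0.275]), 0.75)]
handle side [(array([ 0.49 , -0.273]), 0.93), (array([0.508, 0.377]), 0.23)]
spacer scene [(array([ 0.474, -0.036]), 0.67)]
spacer side [(array([0.663, 0.016]), 0.64), (array([ 0.475, -0.032]), 0.59), (array([ 0.391, -0.13 ]), 0.44)]
shaft_foot scene [(array([ 0.471, -0.034]), 0.66)]
shaft_foot side [(array([ 0.471, -0.034]), 0.82), (array([ 0.625, -0.004]), 0.2)]
jig_wide scene [(array([0.643, 0.005]), 0.86)]
jig_wide side [(array([0.641, 0.004]), 0.79), (array([ 0.49, -0.27]), 0.26)]
jig_slim scene [(array([ 0.646, -0.206]), 0.58)]
jig_slim side [(array([ 0.646, -0.201]), 0.81)]
jig_mid scene [(array([0.631, 0.175]), 0.83)]
jig_mid side [(array([0.638, 0.166]), 0.66)]
tile_wide scene [(array([0.648, 0.017]), 0.8)]
tile_wide side [(array([0.658, 0.011]), 0.6), (array([ 0.477, -0.034]), 0.55)]
pot0 scene [(array([0.769, 0.103]), 0.89), (array([0.361, 0.189]), 0.65), (array([ 0.757, -0.103]), 0.6), (array([ 0.384, -0.12 ]), 0.47)]
pot0 side [(array([0.365, 0.182]), 0.73), (array([ 0.389, -0.126]), 0.65), (array([0.76 , 0.103]), 0.64), (array([ 0.759, -0.098]), 0.55)]
q [[0.0, 1.0, 0.0], [1.0, -0.0, 0.0], [0.0, 0.0, -1.0]]
[[294.29221842   0.         277.7404943 ]
 [  0.         294.29221842 210.69329224]
 [  0.           0.           1.        ]] [[ 9.99998324e-01  4.08144249e-04  1.78451800e-03  4.72235635e-01]
 [ 8.11042711e-04 -9.72711919e-01 -2.32014795e-01  3.01295651e-02]
 [ 1.64112642e-03  2.32015853e-01 -9.72710620e-01  4.20035280e-01]
 [ 0.00000000e+00  0.00000000e+00  0.00000000e+00  1.00000000e+00]]
spacer [(array([ 0.4722, -0.037 ]), array([188., 277.]), 0.79)]
shaft_foot [(array([ 0.4747, -0.0308]), array([186., 279.]), 0.75), (array([ 0.4849, -0.2572]), array([330., 285.]), 0.58)]
jig_wide []
tile_wide [(array([0.6473, 0.0171]), array([150., 402.]), 0.56)]
handle [(array([ 0.483, -0.268]), array([329., 284.]), 0.97)]
```

View pics/w_sp.png

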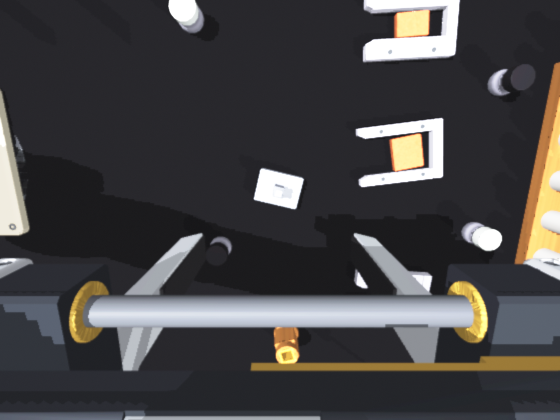

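The wrist view (x right, y up) shows the spacer at (280,188), turned about -12°. jig_wide is at (402,152), turned slightly positive, with its tile at (406,152). The handle is at (287,345), and a pot at (217,250) stays clear. Next: close-ups, then fits of the outlines.

Run:
```python
from h import *
import pickle
out={}
q=arm.read_tcp_rot()
def shot(k,p):
    arm.move_to(p,q); arm.sleep(.3); s=arm.snapshot("wrist"); out[k]=s; return s
s=shot("sp1",[.473,-.033,.12])
for t in("spacer","shaft_foot"): print(t,[(p.round(1),round(w,2)) for p,w in tip(t,s)])
s=shot("jig",[.640,.005,.16]); 
for t in("jig_wide","tile_wide"): print(t,[(p.round(1),onplane(s,p,0).round(4),round(w,2)) for p,w in tip(t,s)])
s=shot("ha",[.486,-.265,.12])
for t in("handle",): print(t,[(p.round(1),onplane(s,p,0).round(4),round(w,2)) for p,w in tip(t,s)])
pickle.dump(out,open("shots.pkl","wb"))
c=[out[k]["pixels"][r0:r0+260,150:410] for k,r0 in(("sp1",60),("jig",60),("ha",60))]
cv2.imwrite("pics/close.png",cv2.resize(np.hstack(c),None,fx=1.02,fy=1.02)); print(arm.read_t())
```

```text
spacer [(array([210.5, 275.5]), 0.56)]
shaft_foot [(array([215.1, 276.6]), 0.66)]
jig_wide [(array([109.8, 401.8]), array([0.7672, 0.1014, 0.    ]), 0.25), (array([238.6, 123. ]), array([ 0.4624, -0.0386,  0.    ]), 0.24)]
tile_wide [(array([188.9, 287.6]), array([0.6502, 0.019 , 0.    ]), 0.8)]
handle [(array([218.3, 277.1]), array([ 0.4866, -0.2724,  0.    ]), 0.83)]
6.8167
```

View pics/close.png

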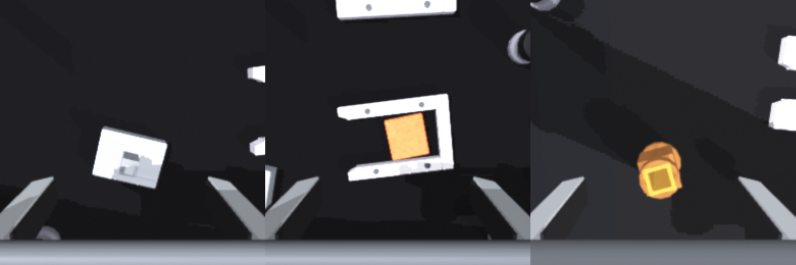

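The close-ups are clear: the spacer block with its shaft, jig_wide with an askew tile, and the handle's square brass bore. Now I'll fit models to these outlines.

```bash
cat > fit.py <<'E'
from h import *
from scipy.optimize import minimize
def box(x0,x1,y0,y1,z0,z1): return np.array([[x,y,z] for x in(x0,x1) for y in(y0,y1) for z in(z0,z1)],float)
def cyl(r,z0,z1): a=np.linspace(0,2*np.pi,40); return np.array([[r*np.cos(t),r*np.sin(t),z] for t in a for z in(z0,z1)])
f=lambda g:[box(-.055,.055,g/2+.004,.039,0,.014),box(-.045,.055,g/2,.039,0,.014),box(-.055,.055,-.039,-g/2-.004,0,.014),box(-.045,.055,-.039,-g/2,0,.014),box(.045,.055,-.039,.039,0,.014)]
M=dict(spacer=[box(-.03,.03,-.022,.022,0,.018),box(-.007,.007,-.007,.007,0,.046)],jig=f(.052),tile=[box(-.02,.02,-.022,.022,0,.010)],
 handle=[cyl(.02,0,.008),box(-.015,.015,-.015,.015,.008,.044),cyl(.0165,.044,.056)])
def render(s,parts,x,y,yaw,z=0,k=4):
    m=np.zeros((420*k,560*k),np.uint8); Rz=R.from_euler("z",yaw).as_matrix()
    for P in parts:
        p=proj(s,P@Rz.T+[x,y,z]); h=cv2.convexHull(((p+.5)*k-.5).astype(np.float32)); cv2.fillConvexPoly(m,np.round(h*16).astype(np.int32),255,shift=4)
    return cv2.resize(m,(560,420),interpolation=cv2.INTER_AREA)/255.
def fit(s,parts,mask,g,z=0,roi=.07):
    c=proj(s,[g[0],g[1],z])[0]; yy,xx=np.mgrid[:420,:560]
    lim=np.abs(proj(s,[g[0]+roi,g[1],z])[0]-c).max(); w=(np.hypot(xx-c[0],yy-c[1])<lim)
    b=lambda m:cv2.GaussianBlur(m*w,(0,0),1.2); t=b(mask.astype(float))
    u=np.array([1e-3,1e-3,2e-2])
    cost=lambda v:((b(render(s,parts,*(np.array(g)+v*u),z))-t)**2).sum()
    r=minimize(cost,[0,0,0],method="Nelder-Mead",options=dict(initial_simplex=np.array([[0,0,0],[5,0,0],[0,5,0],[0,0,5.]])-1.2,xatol=.02,fatol=.05,maxiter=200))
    return np.array(g)+r.x*u,r.fun,t.sum()
E
cat > run.py <<'E'
from fit import *
import pickle
o=pickle.load(open("shots.pkl","rb"))
def masks(s):
    hsv=cv2.cvtColor(s["pixels"],cv2.COLOR_BGR2HSV).astype(int); S,V=hsv[...,1],hsv[...,2]
    return (V>115)&(S<80),(V>100)&(S>100)
w,c=masks(o["sp1"]); print("spacer",fit(o["sp1"],M["spacer"],w,[.4735,-.033,-.2],roi=.05))
w,c=masks(o["jig"]); print("jig",fit(o["jig"],M["jig"],w,[.642,.005,.1],roi=.075)); print("tile",fit(o["jig"],M["tile"],c,[.65,.015,.15],roi=.04))
w,c=masks(o["ha"])
for a in(0,.3,-.3): print("handle",fit(o["ha"],M["handle"],c,[.487,-.271,a],roi=.06))
s=o["ha"]; hsv=cv2.cvtColor(s["pixels"],cv2.COLOR_BGR2HSV); p=s["pixels"].astype(int)
y=((p[...,2]>200)&(p[...,1]>180)).astype(np.uint8); y[:150]=0;y[300:]=0
n,l,st,_=cv2.connectedComponentsWithStats(y); i=1+st[1:,4].argmax(); rc=np.argwhere(l==i)
P=np.array([onplane(s,q,.056)[:2] for q in rc]); print("brass",len(rc),cv2.minAreaRect((P*1000).astype(np.float32)))
E
python3 run.py
```

```text
spacer (array([ 0.47339568, -0.03494477, -0.23384982]), np.float64(10.182287700813385), np.float64(3166.0))
jig (array([0.64036161, 0.01361474, 0.12475277]), np.float64(64.38355696297822), np.float64(3676.0))
tile (array([0.65093223, 0.01460676, 0.1957915 ]), np.float64(4.862589739998778), np.float64(1614.9999999999998))
handle (array([ 0.48619089, -0.27218931,  0.28695667]), np.float64(7.879625056894892), np.float64(1992.0))
handle (array([ 0.48620052, -0.27221965,  0.28773517]), np.float64(8.03724208303058), np.float64(1992.0))
handle (array([ 0.48610511, -0.27218623, -0.10781146]), np.float64(17.717662209373586), np.float64(1992.0))
brass 4116 ((617.5413818359375, -217.92559814453125), (33.52942657470703, 97.88501739501953), 86.20718383789062)
```

Run:
```python
from fit import *
import pickle
q=down(.287); print(arm.solve_ik([.4862,-.2722,.028],q))
arm.move_to([.4862,-.2722,.12],q); arm.move_linear([.4862,-.2722,.029],rate=.08)
arm.command_gripper(.02,30); print("w",arm.read_width(),arm.read_grip_force(),arm.read_ft_force())
arm.move_linear([.4862,-.2722,.14],rate=.12)
print("w",arm.read_width(),arm.read_grip_force(),arm.read_ft_force())
# above spacer, aligned with its yaw
arm.move_to([.4734,-.0349,.14],down(-.234)); arm.sleep(.3)
s=arm.snapshot("wrist"); pickle.dump(s,open("held.pkl","wb")); e=arm.read_ee_pos(); print(e,arm.read_t(),arm.read_joint_positions())
p=s["pixels"].astype(int); hsv=cv2.cvtColor(s["pixels"],cv2.COLOR_BGR2HSV).astype(int); c=(hsv[...,2]>100)&(hsv[...,1]>100)
z=e[2]-.029; print(fit(s,M["handle"],c,[e[0],e[1],-.234],z=z,roi=.04))
cv2.imwrite("pics/held.png",cv2.resize(s["pixels"][100:340,130:430],None,fx=2,fy=2))
```

```text
[ 0.49235615  0.78577552 -0.05011425  1.91995799  0.08367453  0.43783154
  0.66810501]
w 0.031090956702880458 29.999977817642502 [0.20494674 0.41408677 1.80466989]
w 0.031275369432848185 29.999810961890034 [ 0.1401658   0.10507665 -0.69299032]
[ 0.47349525 -0.03575174  0.13997718] 11.7667 [-0.05098069  0.51671429  0.09556987  2.08160213 -0.09049933  0.54696863
 -0.125944  ]
(array([ 0.47401591, -0.03737742, -0.21765849]), np.float64(112.10999197055526), np.float64(4449.0))
```

View pics/held.png

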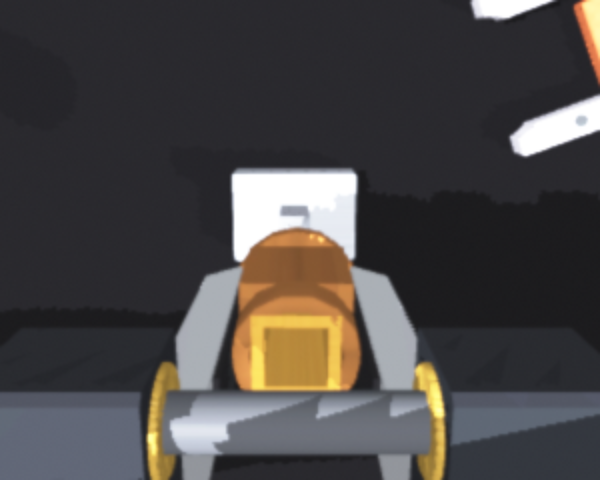

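The handle is held upright and square with the block (block top at crop (295,210), bore at (295,355)). I'll refit both outlines from this picture, masking what the gripper hides, to get the relative offset.

```bash
cat > rel.py <<'E'
from fit import *
import fit as F, pickle, sys
def wfit(s,parts,mask,win,g,z,ov=None):
    """fit within a boolean window; g=[x,y,yaw]; ov: parts in front to be excluded"""
    u=np.array([1e-3,1e-3,2e-2]); b=lambda m:cv2.GaussianBlur(m.astype(float),(0,0),1.); t=b(mask)
    cost=lambda v:(win*(b(render(s,parts,*(np.array(g)+v*u),z))-t)**2).sum()
    r=minimize(cost,[0,0,0],method="Nelder-Mead",options=dict(initial_simplex=np.array([[0,0,0],[4,0,0],[0,4,0],[0,0,4.]])-1,xatol=.02,fatol=.02,maxiter=200))
    return np.array(g)+r.x*u,r.fun
def both(s,e,gz,sp):
    hsv=cv2.cvtColor(s["pixels"],cv2.COLOR_BGR2HSV).astype(int); H,S,V=hsv[...,0],hsv[...,1],hsv[...,2]
    c=(V>80)&(S>100); w=(V>140)&(S<60); z=e[2]-gz
    yy,xx=np.mgrid[:420,:560]; top=proj(s,[e[0],e[1],z+.056])[0]
    win=(yy<top[1]+8)&(abs(xx-top[0])<45)&(yy>top[1]-90)
    h=wfit(s,M["handle"],c,win,[e[0],e[1],sp[2]],z)
    hm=render(s,M["handle"],*h[0],z); row=np.argwhere(hm>.5)[:,0].min()
    cs=proj(s,[sp[0],sp[1],.018])[0]
    win2=(yy<row+4)&(abs(xx-cs[0])<60)&(yy>row-60)&(cv2.dilate(hm,np.ones((7,7)))<.01)
    return h,wfit(s,M["spacer"],w,win2,sp,0)
E
python3 - <<'E'
from rel import *
s=pickle.load(open("held.pkl","rb")); e=[.4735,-.03575,.13998]
h,b=both(s,e,.029,[.4734,-.0349,-.234]); print(h,b)
E
```

```text
(array([ 0.47404579, -0.03732285, -0.22471427]), np.float64(47.1710723851249)) (array([ 0.47337402, -0.03576311, -0.23734319]), np.float64(1.8856181665518048))
```

Run:
```python
from rel import *
arm.move_linear([.4731,-.0347,.088],rate=.08); arm.sleep(.3)
e=arm.read_ee_pos(); s=arm.snapshot("wrist"); pickle.dump(s,open("held2.pkl","wb"))
print(e,R.from_quat(arm.read_tcp_rot()).as_matrix().round(4).tolist()); h,b=both(s,e,.029,[.4734,-.0354,-.234]); print(h,b)
a=cv2.resize(s["pixels"][150:300,180:380],(400,300)); v=arm.snapshot("side"); u=arm.snapshot("scene")
c=proj(v,[.473,-.035,.05])[0].astype(int); d=proj(u,[.473,-.035,.05])[0].astype(int)
f=lambda s,c:cv2.resize(s["pixels"][c[1]-37:c[1]+38,c[0]-50:c[0]+50],(400,300),interpolation=cv2.INTER_CUBIC)
cv2.imwrite("pics/pre.png",np.vstack([np.hstack([a,f(v,c)]),np.hstack([f(u,d),a*0])])); print(arm.read_t(),arm.read_ft_force())
```

```text
[ 0.47334476 -0.03473292  0.08835513] [[0.2319, 0.9727, 0.0006], [0.9727, -0.2319, -0.0], [0.0001, 0.0006, -1.0]]
(array([ 0.47385967, -0.03604636, -0.22533124]), np.float64(55.5913757931457)) (array([ 0.47284271, -0.03705125, -0.23033104]), np.float64(2.630191155925406))
13.0167 [-0.29211789 -0.56366107 -0.07629768]
```

View pics/pre.png

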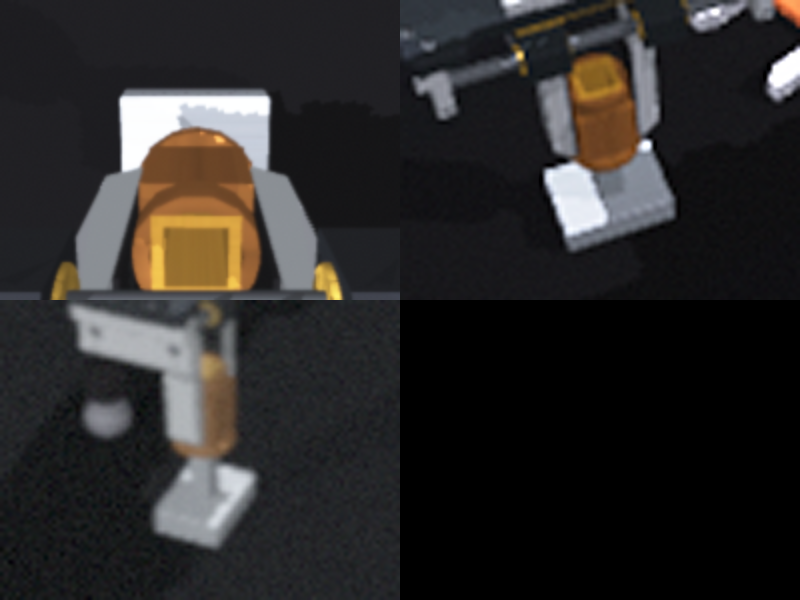

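The foot sits over the shaft in all three views, with about 1.5 mm of uncertainty, well inside the taper's capture range. I'll descend in steps and watch the force.

Run:
```python
from h import *
x,y=.4726,-.0351
for z in [.084,.080,.076,.072,.066,.060,.054,.050,.048,.047,.046]:
    arm.move_linear([x,y,z],rate=.04); f=arm.read_ft_force(); print(z,arm.read_ee_pos().round(4) if hasattr(arm.read_ee_pos(),'round') else arm.read_ee_pos(),np.round(f,1),round(arm.read_width(),4))
    if abs(f[2])>15: break
print(arm.read_t())
```

```text
0.084 [ 0.4723 -0.0351  0.0837] [-0.5 -0.4 -0.5] 0.0315
0.08 [ 0.4724 -0.0351  0.0797] [ 0.1  0.4 -0.4] 0.0314
0.076 [ 0.4724 -0.0351  0.0757] [-0.1  0.  -0.9] 0.0313
0.072 [ 0.4724 -0.0351  0.0718] [-0.9 -0.2 -0.7] 0.0311
0.066 [ 0.4723 -0.0351  0.0657] [ 0.3 -0.1 -1. ] 0.0312
0.06 [ 0.4724 -0.0351  0.0597] [ 0.3 -0.1 -1. ] 0.0311
0.054 [ 0.4724 -0.0351  0.0537] [-0.6  0.6 -0.7] 0.0313
0.05 [ 0.4724 -0.0351  0.0498] [ 0.7  0.1 -0.4] 0.0315
0.048 [ 0.4726 -0.0351  0.048 ] [-0.3  0.3 -0.8] 0.0315
0.047 [ 0.4726 -0.0351  0.047 ] [ 0.2 -0.3 -1.4] 0.0311
0.046 [ 0.4726 -0.0351  0.0469] [-1.5 -0.4 11.7] 0.0313
15.9167
```

Fully seated: contact at z = 0.0469, against 0.047 expected. Next I slide with light downward pressure to the mouth of jig_wide, turning to the jig's yaw on the way.

```bash
cat > slide.py <<'E'
from h import *
def slide(p0,p1,y0,y1,n,z,rate=.04,fz=10,fmax=35):
    """slide in n steps, trimming z to keep about fz of downward push; returns z"""
    for i in range(1,n+1):
        k=i/n; xy=np.array(p0)*(1-k)+np.array(p1)*k
        arm.move_linear([xy[0],xy[1],z],down(y0*(1-k)+y1*k),rate=rate)
        f=np.array(arm.read_ft_force()); z-=np.clip((fz-f[2])*5e-5,-4e-4,4e-4)
        print(np.round(arm.read_ee_pos(),4),f.round(1),round(z,4))
        if np.hypot(f[0],f[1])>fmax: print("STOP"); break
    return z
E
python3 - <<'E'
from slide import *
from fit import *
import pickle
arm.command_gripper(.02,45)
z=slide([.4726,-.0351],[.5412,.0012],-.234,.125,6,.046)
arm.sleep(.2); o={k:arm.snapshot(k) for k in("wrist","scene","side")}; pickle.dump(o,open("ap.pkl","wb"))
print(z,arm.read_t())
for k,s in o.items():
    hsv=cv2.cvtColor(s["pixels"],cv2.COLOR_BGR2HSV).astype(int); w=(hsv[...,2]>115)&(hsv[...,1]<80)
    print(k,fit(s,M["jig"],w,[.6404,.0136,.125],roi=.072))
s=o["wrist"]; v=o["side"]; c=proj(v,[.59,.01,.02])[0].astype(int)
cv2.imwrite("pics/ap.png",np.hstack([cv2.resize(s["pixels"][100:310,170:450],(400,300)),cv2.resize(v["pixels"][c[1]-60:c[1]+60,c[0]-80:c[0]+80],(400,300))]))
E
```

```text
[ 0.4783 -0.0318  0.047 ] [-11.6  -6.9  22.6] 0.0464
[ 0.4939 -0.0239  0.047 ] [-3.4 -1.   8.9] 0.0463
[ 0.504  -0.0185  0.047 ] [-5.8 -2.4 12.6] 0.0465
[ 0.5169 -0.0119  0.047 ] [-2.5 -1.7  7.4] 0.0463
[ 0.5275 -0.0063  0.047 ] [-4.  -3.6 10.3] 0.0464
[ 5.395e-01 -1.000e-04  4.700e-02] [-3.  -2.2  9.2] 0.0463
0.0463218619934457 19.3333
wrist (array([0.6408912 , 0.01335082, 0.12711681]), np.float64(2876.279701786828), np.float64(5908.0))
scene (array([0.63917893, 0.0143381 , 0.11715195]), np.float64(31.72381128578889), np.float64(770.0))
side (array([0.64091638, 0.01381063, 0.1284809 ]), np.float64(16.92092952229726), np.float64(693.0))
```

View pics/ap.png

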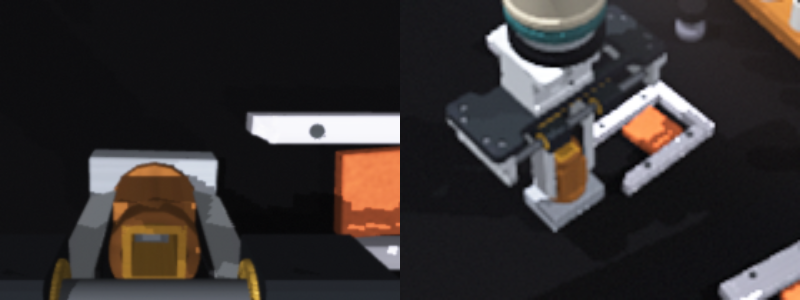

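All three cameras agree on jig_wide at (0.6405, 0.0137), yaw 0.125, and the block is parallel to its cheeks. The shaft shows inside the bore. Now I push along the jig's axis.

Run:
```python
from slide import *
J=np.array([.6405,.0137]); u=np.array([np.cos(.125),np.sin(.125)]); v=np.array([-u[1],u[0]])
z=.0463
def step(a,rate):
    global z
    p=J+u*a; arm.move_linear([p[0],p[1],z],down(.125),rate=rate)
    f=np.array(arm.read_ft_force()); z-=np.clip((10-f[2])*5e-5,-3e-4,3e-4)
    d=np.array(arm.read_ee_pos())[:2]-J; r=f[:2]@u,f[:2]@v
    print(round(a,4),(d@u).round(4),(d@v).round(4),"fu %.1f fv %.1f fz %.1f"%(r[0],r[1],f[2])); return r
for a in [-.092,-.084,-.076,-.068,-.06,-.052,-.044,-.036,-.031,-.029,-.027]:
    r=step(a,.04)
    if r[0]<-14 or abs(r[1])>12: break
print(z,arm.read_t())
```

```text
-0.092 -0.0974 -0.0008 fu -10.1 fv -0.9 fz 18.8
-0.084 -0.0852 -0.0003 fu -4.2 fv -1.0 fz 6.9
-0.076 -0.0802 -0.0003 fu -9.9 fv -0.1 fz 15.1
-0.068 -0.0688 -0.0001 fu -4.2 fv -0.6 fz 7.4
-0.06 -0.0626 -0.0001 fu -7.1 fv 0.3 fz 12.7
-0.052 -0.0529 -0.0001 fu -4.4 fv -1.0 fz 7.8
-0.044 -0.0459 -0.0001 fu -7.7 fv -0.7 fz 11.1
-0.036 -0.0372 -0.0001 fu -5.9 fv -0.4 fz 8.6
-0.031 -0.0336 -0.0001 fu -8.4 fv -0.3 fz 12.0
-0.029 -0.0319 -0.0001 fu -8.0 fv 0.3 fz 12.2
-0.027 -0.0295 -0.0001 fu -6.4 fv -0.6 fz 9.7
0.04678085549656453 22.9083
```

Run:
```python
from slide import *
import pickle
J=np.array([.6405,.0137]); u=np.array([np.cos(.125),np.sin(.125)]); v=np.array([-u[1],u[0]])
z=.0466; a=-.0265
for i in range(16):
    p=J+u*a; arm.move_linear([p[0],p[1],z],down(.125),rate=.02); arm.sleep(.15)
    f=np.array(arm.read_ft_force()); d=np.array(arm.read_ee_pos())[:2]-J
    print(round(a,4),(d@u).round(4),(d@v).round(4),"fu %.1f fv %.1f fz %.1f"%(f[:2]@u,f[:2]@v,f[2]),round(z,4))
    z-=np.clip((13-f[2])*4e-5,-2e-4,2e-4)
    if f[:2]@u<-22: break
    a+=.001
s=arm.snapshot("side"); c=proj(s,[.64,.01,.02])[0].astype(int); w=arm.snapshot("wrist"); sc=arm.snapshot("scene"); k=proj(sc,[.64,.01,.02])[0].astype(int)
pickle.dump(dict(side=s,wrist=w,scene=sc),open("fin.pkl","wb"))
f=lambda s,c:cv2.resize(s["pixels"][c[1]-45:c[1]+45,c[0]-60:c[0]+60],(400,300),interpolation=cv2.INTER_CUBIC)
cv2.imwrite("pics/fin.png",np.vstack([np.hstack([f(s,c),f(sc,k)]),np.hstack([cv2.resize(w["pixels"][100:310,170:450],(400,300)),cv2.resize(sc["pixels"],(400,300))])])); print(arm.read_t(),arm.read_width(),z,a)
```

```text
-0.0265 -0.0294 -0.0001 fu -8.3 fv 0.3 fz 13.3 0.0466
-0.0255 -0.0293 -0.0001 fu -10.4 fv 0.7 fz 14.9 0.0466
-0.0245 -0.0276 -0.0002 fu -7.8 fv 1.0 fz 13.5 0.0467
-0.0235 -0.0275 -0.0001 fu -9.8 fv -0.4 fz 14.6 0.0467
-0.0225 -0.0254 -0.0002 fu -8.2 fv 0.6 fz 11.4 0.0468
-0.0215 -0.0254 -0.0001 fu -10.7 fv 0.8 fz 14.3 0.0467
-0.0205 -0.0253 -0.0001 fu -12.1 fv 0.7 fz 16.2 0.0468
-0.0195 -0.0252 -0.0002 fu -12.6 fv -0.0 fz 17.4 0.0469
-0.0185 -0.025 -0.0002 fu -14.4 fv 0.7 fz 18.5 0.0471
-0.0175 -0.025 -0.0002 fu -15.9 fv 0.4 fz 20.1 0.0473
-0.0165 -0.0249 -0.0002 fu -16.7 fv 0.1 fz 20.1 0.0475
-0.0155 -0.0248 -0.0002 fu -18.3 fv 0.3 fz 20.1 0.0477
-0.0145 -0.0247 -0.0002 fu -19.8 fv -0.4 fz 20.8 0.0479
-0.0135 -0.0246 -0.0002 fu -20.9 fv -0.4 fz 21.4 0.0481
-0.0125 -0.0245 -0.0002 fu -22.5 fv 0.1 fz 21.6 0.0483
29.0583 0.031238540213950068 0.0484615942514407 -0.012499999999999987
```

View pics/fin.png

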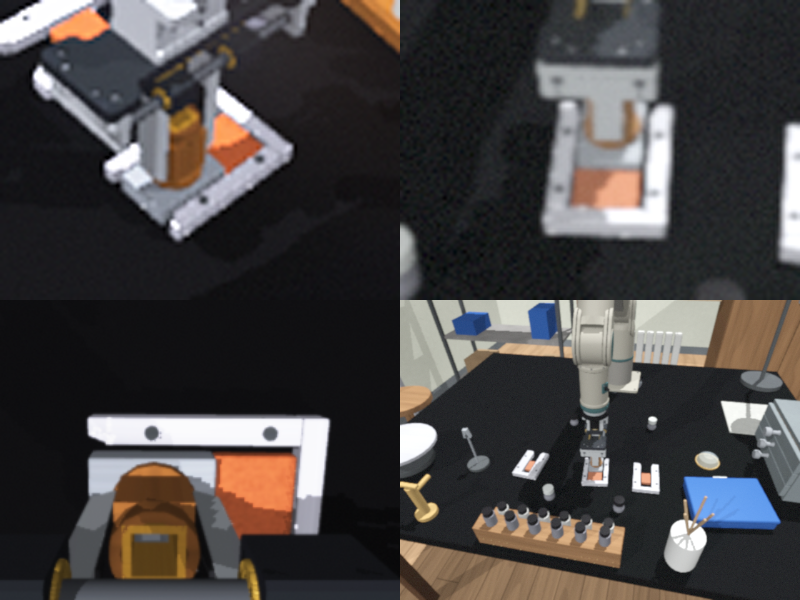

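The pictures show the tile against the stop and the block square behind it, and position stalled at u ≈ -25 mm, the nominal flush position, while the force rose. One check on seat height and hold, then I hand in.

Run:
```python
from fit import *
import pickle
e0=arm.read_ee_pos(); arm.sleep(.7)
f=np.array(arm.read_ft_force()); print(np.round(e0,4),np.round(arm.read_ee_pos(),4),f.round(1),R.from_quat(arm.read_tcp_rot()).as_matrix()[:,2].round(4),arm.read_grip_force())
s=pickle.load(open("fin.pkl","rb"))["wrist"]; J=np.array([.6405,.0137]); u=np.array([np.cos(.125),np.sin(.125)])
hsv=cv2.cvtColor(s["pixels"],cv2.COLOR_BGR2HSV).astype(int)
# along the gap's far side: columns of orange edge and stop's inner face at given row
for r in (270,290,310):
    row=s["pixels"][r,300:410].astype(int); o=np.where((hsv[r,300:410,1]>120)&(hsv[r,300:410,0]<15)&(hsv[r,300:410,2]>90))[0]+300
    if len(o): print(r,o.min(),o.max(),[( (onplane(s,(r,c+.5*k),.01)[:2]-J)@u).round(4) for c,k in((o.min(),-1),(o.max(),1))], "gray",s["pixels"][r,o.max()-1:o.max()+8].mean(1).round())
```

```text
[0.6162 0.0104 0.0475] [0.6162 0.0105 0.0475] [-22.1  -2.8  21.9] [-0.0238 -0.0025 -0.9997] 45.00679103017319
270 301 307 [np.float64(-0.0084), np.float64(-0.0034)] gray [61. 60. 53. 32. 16. 12. 13. 13. 30.]
290 301 305 [np.float64(-0.0081), np.float64(-0.0045)] gray [72. 63. 55. 44. 27. 14. 11. 12. 11.]
```

The pushed handle leans 1.4° forward and has risen 0.5 mm, so I'll straighten it: ease the push, press down slightly more and counter-tilt.

Run:
```python
from slide import *
import pickle
J=np.array([.6405,.0137]); u=np.array([np.cos(.125),np.sin(.125)]); v=np.array([-u[1],u[0],0])
for a,z,th in [(-.0155,.0478,-.008),(-.0165,.0472,-.016),(-.0170,.0466,-.024),(-.0170,.0462,-.030)]:
    p=J+u*a; q=(R.from_rotvec(v*th)*R.from_quat(down(.125))).as_quat()
    arm.move_linear([p[0],p[1],z],q,rate=.02); arm.sleep(.3)
    f=np.array(arm.read_ft_force()); e=np.array(arm.read_ee_pos())
    print(((e[:2]-J)@u).round(4),e[2].round(4),"fu %.1f fz %.1f"%(f[:2]@u,f[2]),R.from_quat(arm.read_tcp_rot()).as_matrix()[:,2].round(4))
    if f[2]>38: break
print(arm.read_t())
```

```text
-0.0251 0.0472 fu -18.9 fz 18.4 [-0.011  -0.001  -0.9999]
-0.0255 0.047 fu -17.1 fz 20.1 [-1.7e-03  1.0e-04 -1.0e+00]
-0.0257 0.047 fu -18.2 fz 24.7 [ 0.0068  0.0011 -1.    ]
-0.0258 0.047 fu -19.5 fz 28.7 [ 0.0125  0.0019 -0.9999]
32.0083
```

Run:
```python
from slide import *
J=np.array([.6405,.0137]); u=np.array([np.cos(.125),np.sin(.125)]); v=np.array([-u[1],u[0],0])
for a,z,th in [(-.0165,.0470,-.020),(-.0145,.0472,-.022),(-.0125,.0474,-.025),(-.0115,.0475,-.027)]:
    p=J+u*a; q=(R.from_rotvec(v*th)*R.from_quat(down(.125))).as_quat()
    arm.move_linear([p[0],p[1],z],q,rate=.02); arm.sleep(.3)
    f=np.array(arm.read_ft_force()); e=np.array(arm.read_ee_pos())
    print(((e[:2]-J)@u).round(4),e[2].round(4),"fu %.1f fz %.1f"%(f[:2]@u,f[2]),R.from_quat(arm.read_tcp_rot()).as_matrix()[:,2].round(4))
    if f[2]>35 or f[:2]@u<-28: break
arm.sleep(.5); print(arm.read_t(),np.round(arm.read_ee_pos(),4),np.round(arm.read_ft_force(),1),arm.read_width())
```

```text
-0.0255 0.047 fu -18.0 fz 22.4 [ 2.2e-03  6.0e-04 -1.0e+00]
-0.0254 0.0469 fu -21.2 fz 25.7 [ 4.e-04  5.e-04 -1.e+00]
-0.0254 0.0469 fu -24.1 fz 27.0 [-5.e-04  4.e-04 -1.e+00]
-0.0253 0.047 fu -25.9 fz 29.2 [-4.e-04  5.e-04 -1.e+00]
34.7083 [0.6153 0.0104 0.0469] [-26.6  -2.   28.6] 0.03131756203720687
```

```bash
python3 -c "
from workcell import arm
print(arm.hand_in())"
```

```text
the job is handed in; nothing more can be done
None
```

The job is handed in, with no verdict returned: the handle is seated fully on the spacer block and still gripped upright, and the block presses the tile in jig_wide against its stop (about 26 N push, 29 N down), with no contact made with the other tiles or bystanders as far as the pictures show.

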